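Sort the left-hand and right-hand wooden brackets

ROBOT

A 7-joint arm with a two-finger parallel gripper is mounted at the origin on the work surface. World frame = base frame: x ahead of the robot, y to its left, z up, the work surface at z = 0. Lengths are in m, angles in degrees, forces in N, time in s.
With the tool pointing down it reaches from about 0.425 to 0.875 m from the base axis. Payload 4.7 kg.
Tool frame: the origin (TCP) lies between the finger pads; the fingertips stand 17 mm ahead of it and the grasp point (between the pads) lies 2 mm behind it; z points along the fingers, y is the line along which they close (so a half turn about z gives the same grasp; the last joint's range is limited). The gripper opens to 87 mm and grips with 3 to 60 N. Pads are 19 mm wide; open, the fingers measure 117 mm over their backs; the gripper's body (75 mm by 190 mm) begins 51 mm behind the grasp point.
Start: joints at [-68.807, 18.392, -4.016, 83.108, 1.295, 78.541, -3.26], TCP at [0.226, 0.609, 0.24] pointing down, gripper open.
Joint ranges: [-163.93, 163.93], [-17.29, 119.83], [-79.2, 71.16], [3.27, 140.29], [-89.18, 269.18], [5.43, 117.66], [-154.24, 154.24]. Speed limits (degrees/s): [147.25, 147.25, 180, 180, 180, 180, 180].

INTERFACE

Orientations are given as [roll, pitch, yaw] about the fixed x, y, z axes, in that order (R = Rz(yaw) Ry(pitch) Rx(roll)).
In Python, from cell import env, cams gives the robot as it stands.
- The arm moves only by the shell command python3 -m pendant 'ROWS' [FORCE]. ROWS is JSON, a list of rows, each an object of numbers: "tx", "ty", "tz": the shift along the tool's x, y, z each as a share of 0.05 m, from -1 to 1; "spin": the turn about the tool's z as a share of 4 degrees, from -1 to 1; "claw": the closure, from 0 (fully open) to 1 (shut). A call has 1 to 10 rows; each row shifts and turns the commanded pose from where the row before left it, along the tool's axes as they then stand; what a row does not reach is not made up. A row lasts 1/8 s, in which the tool goes at most 62.5 mm and 10.7 degrees, less where a joint would pass 70% of its speed; a pose out of reach is approached as far as the arm can. A call with a number of a shift or a turn outside -1 to 1 is refused whole. A call with a gripper value outside its range is refused whole. The fingers move at their own pace and stop on an object; FORCE is the grip in N (left out, the last holds). Time passes only in rows, so rows that do not move let the fingers close. It gives the time, the measured TCP pose, the force, the opening and the grip force at its end, in the units of the state.
- env.get_obs(): the state, without advancing time (a new reading comes with each control period).
- cams.read_camera(name): name is "scene" or "top" or "wrist"; returns the picture (480x640x3 uint8, red, green, blue); there is no depth.
- cams.camera_info(name): a dict with "fx", "fy", "cx", "cy" (pixels), "k1" (the pictures are not rectified: a ray, as slopes to the right and down, at radius r is drawn at 1 + k1 r^2 times it, then the intrinsics apply), "rvec" (rotation vector, rad) and "tvec" (3), from world to camera coordinates, as OpenCV has them. Camera axes: x right, y down, z forward; pixel columns grow to the right and rows downward; lengths in m; the calibration is good to about 2 mm. A picture is of the moment at which its call begins: read the wrist's pose just before it. camera_info takes no time and is no camera call; for the wrist camera it gives the pose at the moment of the call.
- env.sign_off(): hands the job in; it is judged then, once.
The state is a dict: "time_s": time; "qpos": joint angles; "joint_velocities": joint speeds; "effort": joint torques, N m; "tool_pos": TCP position; "tool_rot": TCP orientation; "force": force on the tool from outside, world axes, zero at the start; "wrist_torque": the same for the moment, N m; "grip_width": finger opening in m; "grasp_force": force on a finger pad.
Only numpy, scipy, OpenCV 4.12 (cv2) and the standard library are available. Lean on these libraries where they do the work, as an engineer would, in place of code of your own. Each camera call takes 0.05 s, during which the arm holds its last target. There are 200 camera calls.

TASK

Sort the two L-shaped wooden brackets on the joiner's bench: lay the left-hand one in the green bin and the right-hand one in the blue bin, each flat on the bin floor with its dowel up. Held dowel up and seen along the long arm from the dowel towards the plain end, a left-hand bracket has its short foot pointing left, a right-hand one pointing right. Leave the straight blank without a foot, the chisel and the mallet where they lie.

Things in the scene. Friction and masses are not known exactly. Their poses are not given: they have to be found in the camera images.
- left_bracket: Light-wood left-hand L-bracket, 24 mm thick, ~75 g, lying dowel up, any yaw, in one of three places. Long arm 120 x 28 mm along its x. Short foot at x = -60 to -32 mm reaches to y = +51 mm: dowel up, seen from dowel to plain end (+x), it points left. Dark dowel, 12 mm dia., at x = -46, y = 0, its top at z = 39 mm. Origin: underside, mid-arm, z up. Grip across the 28 mm there.
- right_bracket: Light-wood right-hand L-bracket, 24 mm thick, ~75 g, lying dowel up, any yaw, in one of three places. Long arm 120 x 28 mm along its x. Short foot at x = -60 to -32 mm reaches to y = -51 mm: dowel up, seen from dowel to plain end (+x), it points right. Dark dowel, 12 mm dia., at x = -46, y = 0, its top at z = 39 mm. Origin: underside, mid-arm, z up. Grip across the 28 mm there.
- green_bin: Open green plastic bin fixed to the bench, 190 mm (its x) x 160 mm (its y) x 40 mm high outside, walls and floor 5 mm thick. Origin: underside, centre; x along its length, z up. It stands on either the robot's left or right side. For the left-hand bracket.
- blue_bin: Open blue plastic bin fixed to the bench, 190 mm (its x) x 160 mm (its y) x 40 mm high outside, walls and floor 5 mm thick. Origin: underside, centre; x along its length, z up. It stands on either the robot's left or right side. For the right-hand bracket.
- straight_blank: Bystander: unfinished straight piece of the same light wood, 120 x 28 x 24 mm with the same dark dowel (top at 39 mm, at x = -46 mm) but no foot. Origin: underside, centre; x along its length from the dowel to the plain end. Lies loose in one of the same three places as the brackets.
- chisel: Bystander: wood chisel lying loose beyond the brackets, roughly crosswise. Origin: underside, front end of the handle; handle 120 mm to -x, 30 mm thick, steel blade reaching 138 mm to +x.
- mallet: Bystander: wooden mallet lying loose beyond the brackets, to the robot's left. Origin: underside, centre of the head; head 85 (x) x 130 (y) x 75 mm high, handle to -x, reaching 280 mm from the origin.
Things that resemble listed ones, but are neither listed nor needed, are in the scene too. Leave any grey, pink or purple look-alike of the left_bracket alone.

How it is judged:
By the outcome, as a careful person would: the job done as asked, in the order asked, and still so for the second after the job is handed in, with the robot touching nothing.
It also fails if it takes over 48 s, if anything falls off the work surface, if the arm or the gripper's body presses on something with over 40 N, if the wrist force passes 120 N, or if a joint passes its speed limit or range.

## Working session

There is one attempt and no reset: what is moved stays moved. The work goes in short steps, Python scripts to look and compute and a shell command to move; the robot and the scene stay as the last step left them, time stands still between calls to the robot, and variables do not carry over. Pictures are saved under pics/ and viewed, at most 10 in all, crops included, and the job is handed in when it is done.

```bash
ls; mkdir -p pics; python3 - <<'E'
from cell import env,cams
import cv2
for n in("top","scene"):
    cv2.imwrite(f"pics/{n}0.png",cams.read_camera(n)[:,:,::-1]); print(n,cams.camera_info(n))
o=env.get_obs();print(o['time_s'],o['tool_pos'],o['tool_rot'],o['grip_width'])
E
```

```text
pics
top {'fx': 563.6311639211358, 'fy': 563.6311639211358, 'cx': 313.5269695428176, 'cy': 233.7773393109802, 'k1': -0.13897609851499462, 'rvec': array([ 2.08632848, -2.15222058,  0.16897965]), 'tvec': array([0.03044234, 0.48437818, 0.99275436])}
scene {'fx': 488.71754294227884, 'fy': 488.71754294227884, 'cx': 325.8450973865946, 'cy': 238.03942897443267, 'k1': -0.03414996386792385, 'rvec': array([ 1.33160599,  2.35540972, -0.81824168]), 'tvec': array([ 0.23694426, -0.31558492,  1.30359083])}
0.1 [0.22630626 0.60884237 0.2385938 ] [-1.79903262e+02  4.72856493e-03  1.59614953e+02] 0.08690117819417749
```

View pics/top0.png

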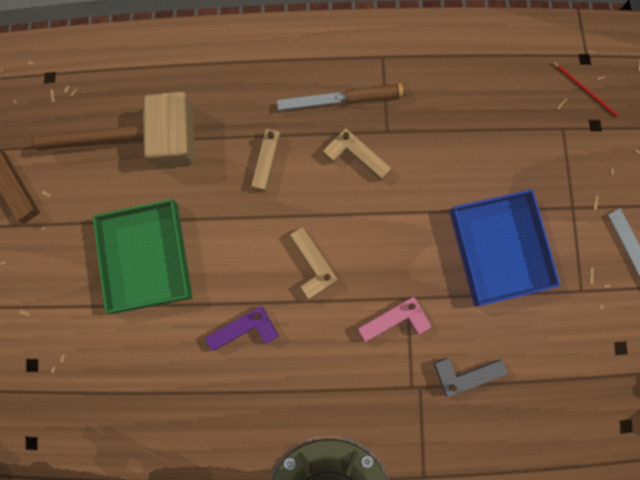

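The top view shows three light-wood pieces:
- **(265,160):** no foot, so this is the straight blank.
- **A:** dowel (347,135), plain end (385,172), foot tip (330,155). The foot is on the right, so this is the right bracket.
- **B:** dowel (327,277), plain end (298,235), foot tip (306,292). The foot is on the left, so this is the left bracket.

The purple, pink and grey look-alikes stay put. The green bin is on the left and the blue bin on the right. I'll confirm A and B in an enlarged crop.

```bash
cat > h.py <<'E'
import numpy as np,cv2
def plane(ci,uv,z):
    K=np.array([[ci['fx'],0,ci['cx']],[0,ci['fy'],ci['cy']],[0,0,1]])
    p=cv2.undistortPoints(np.array(uv,float).reshape(-1,1,2),K,np.array([ci['k1'],0,0,0,0.]))[:,0]
    R=cv2.Rodrigues(ci['rvec'])[0]; c=-R.T@ci['tvec']
    d=np.c_[p,np.ones(len(p))]@R
    return c+d*((z-c[2])/d[:,2])[:,None]
def proj(ci,P):
    K=np.array([[ci['fx'],0,ci['cx']],[0,ci['fy'],ci['cy']],[0,0,1]])
    return cv2.projectPoints(np.array(P,float),ci['rvec'],ci['tvec'],K,np.array([ci['k1'],0,0,0,0.]))[0][:,0]
E
python3 - <<'E'
import cv2
im=cv2.imread('pics/top0.png')
cv2.imwrite('pics/crop1.png',cv2.resize(im[115:305,240:400],None,fx=3.15,fy=3.15,interpolation=cv2.INTER_CUBIC))
E
```

```text
(no output)
```

View pics/crop1.png

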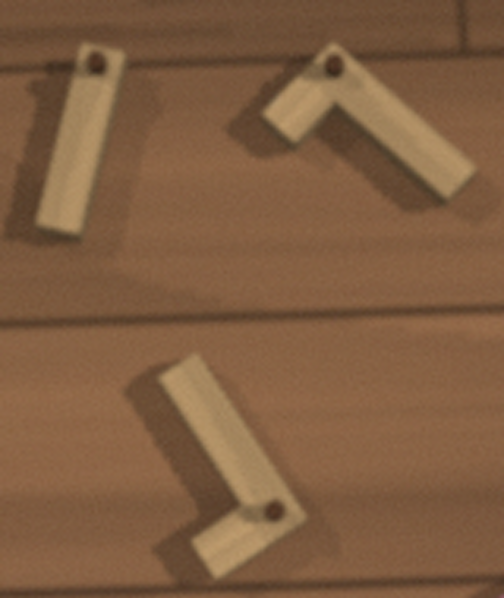

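The crop confirms it. The top-right piece, with dowel (333,65) and foot at lower left, is right-handed. The bottom piece, with dowel (273,511) and foot at lower left behind a plain end pointing up-left, is left-handed. Next I fit the poses.

```bash
python3 - <<'E'
from cell import cams
from h import *
from scipy.optimize import least_squares
ci=cams.camera_info('top')
def fit(mod,uv,g):
    mod=np.array(mod,float)/1000
    def P(p):
        c,s=np.cos(p[2]),np.sin(p[2]); return np.c_[p[0]+c*mod[:,0]-s*mod[:,1],p[1]+s*mod[:,0]+c*mod[:,1],mod[:,2]]
    best=min((least_squares(lambda p:(proj(ci,P(p))-uv).ravel(),[*g,a]) for a in np.radians(range(0,360,45))),key=lambda r:r.cost)
    print(best.x[:2].round(4),np.degrees(best.x[2]).round(1)%360,'rms px',np.sqrt(2*best.cost/len(uv)).round(2))
crop=lambda a:np.array(a)/3.15+[240,115]-.35
brk=lambda s:[(-46,0,39),(60,-14*s,24),(60,14*s,24),(-60,-14*s,24),(-60,51*s,24),(-32,51*s,24)]
# order for left (s=1): plain right corner(y=-14), plain left corner, heel, foot outer, foot inner
print('L');fit(brk(1),crop([(273,511),(200,352),(160,375),(305,518),(215,578),(192,542)]),plane(ci,[(315,260)],.02)[0][:2])
print('R');fit(brk(-1),crop([(333,65),(475,172),(448,202),(332,42),(263,115),(295,145)]),plane(ci,[(360,150)],.02)[0][:2])
b=[(95,80,40),(95,-80,40),(-95,-80,40),(-95,80,40)]
for n,uv in(('green',[(94,217),(175,200),(190,297),(107,312)]),('blue',[(453,209),(533,191),(558,285),(478,305)])):
    print(n);fit(b,np.array(uv,float),plane(ci,[np.mean(uv,0)],.04)[0][:2])
print('mallet',plane(ci,[(145,95),(186,93),(190,160)],.075).round(3).tolist(),'blank',plane(ci,[(265,160)],.024).round(3).tolist())
E
```

```text
L
[0.4453 0.0167] 30.8 rms px 0.84
R
[ 0.643  -0.0846] 224.8 rms px 0.61
green
[0.4547 0.3396] 9.5 rms px 1.36
blue
[ 0.4495 -0.3409] 10.5 rms px 2.1
mallet [[0.761, 0.331, 0.075], [0.76, 0.25, 0.075], [0.626, 0.239, 0.075]] blank [[0.636, 0.105, 0.024]]
```

```bash
cat >> h.py <<'E'
def go(x,y,z,yaw):
    from cell import env
    o=env.get_obs();p=np.array(o['tool_pos']);w=o['tool_rot'][2]
    print('t',round(o['time_s'],2),'at',np.round(p,4),'rot',np.round(o['tool_rot'],1),'q',np.round(o['qpos'],0),'grip',round(o['grip_width'],4),round(o['grasp_force'],1))
    dy=(yaw-w+180)%360-180; d=np.array([x,y,z])-p
    print('spin units',round(-dy/4,2))
    for n,a in(('now',w),('after spin',yaw)):
        c,s=np.cos(np.radians(a)),np.sin(np.radians(a))
        print(n,'tx ty tz units',np.round([(d[0]*c+d[1]*s)/.05,(d[0]*s-d[1]*c)/.05,-d[2]/.05],2))
E
python3 -m pendant '[{"spin":-1},{"spin":-1},{"spin":-1},{"spin":-1},{"spin":-1},{"spin":-1},{"spin":-1},{"spin":-1},{"spin":-1},{"spin":-1}]' 30
python3 -m pendant '[{"spin":-1},{"spin":-1},{"spin":-0.8}]'
python3 -c "
from h import *
go(.5,.25,.24,210.8);go(.445,.017,.15,210.8)"
```

```text
t 0.1 at [0.2263 0.6088 0.2386] rot [-179.9    0.   159.6] q [-69.  18.  -4.  83.   1.  79.  -3.] grip 0.0869 0.0
spin units -12.8
now tx ty tz units [-7.63 -4.82 -0.03]
after spin tx ty tz units [-1.03 -8.97 -0.03]
t 0.1 at [0.2263 0.6088 0.2386] rot [-179.9    0.   159.6] q [-69.  18.  -4.  83.   1.  79.  -3.] grip 0.0869 0.0
spin units -12.8
now tx ty tz units [-8.22 -9.57  1.77]
after spin tx ty tz units [  2.3  -12.41   1.77]invalid input at $[0]: expected keys tx, ty, tz, spin, claw
invalid input at $[0]: expected keys tx, ty, tz, spin, claw
```

All keys are required in every row.

```bash
python3 -m pendant '[{"tx":0,"ty":0,"tz":0,"spin":-1,"claw":0},{"tx":0,"ty":0,"tz":0,"spin":-1,"claw":0},{"tx":0,"ty":0,"tz":0,"spin":-1,"claw":0},{"tx":0,"ty":0,"tz":0,"spin":-1,"claw":0},{"tx":0,"ty":0,"tz":0,"spin":-1,"claw":0},{"tx":0,"ty":0,"tz":0,"spin":-1,"claw":0},{"tx":0,"ty":0,"tz":0,"spin":-1,"claw":0},{"tx":0,"ty":0,"tz":0,"spin":-1,"claw":0},{"tx":0,"ty":0,"tz":0,"spin":-1,"claw":0},{"tx":0,"ty":0,"tz":0,"spin":-1,"claw":0}]' 30
python3 -m pendant '[{"tx":0,"ty":0,"tz":0,"spin":-1,"claw":0},{"tx":0,"ty":0,"tz":0,"spin":-1,"claw":0},{"tx":0,"ty":0,"tz":0,"spin":-0.8,"claw":0}]'
python3 -c "
from h import *
go(.5,.25,.24,210.8)"
```

```text
time_s: 1.35
tool_pos: [0.2264, 0.609, 0.2389]
tool_rot: [-179.9, -0.0, -160.3]
force: [0.4, 0.0, 1.2]
grip_width: 0.0868
grasp_force: 0.0
time_s: 1.72
tool_pos: [0.2264, 0.609, 0.2389]
tool_rot: [-180.0, -0.0, -149.1]
force: [-0.6, -0.2, -0.7]
grip_width: 0.087
grasp_force: 0.0
t 1.73 at [0.2264 0.609  0.2389] rot [-180.    -0.  -149.1] q [-64.  19. -11.  83.   3.  79.  47.] grip 0.087 0.0
spin units 0.03
now tx ty tz units [-1.   -8.97 -0.02]
after spin tx ty tz units [-1.02 -8.97 -0.02]
```

```bash
python3 -m pendant '[{"tx":-0.11,"ty":-1,"tz":0,"spin":0,"claw":0},{"tx":-0.11,"ty":-1,"tz":0,"spin":0,"claw":0},{"tx":-0.11,"ty":-1,"tz":0,"spin":0,"claw":0},{"tx":-0.11,"ty":-1,"tz":0,"spin":0,"claw":0},{"tx":-0.11,"ty":-1,"tz":0,"spin":0,"claw":0},{"tx":-0.11,"ty":-1,"tz":0,"spin":0,"claw":0},{"tx":-0.11,"ty":-1,"tz":0,"spin":0,"claw":0},{"tx":-0.11,"ty":-1,"tz":0,"spin":0,"claw":0},{"tx":-0.11,"ty":-1,"tz":0,"spin":0,"claw":0}]'
python3 -c "
from h import *
go(.445,.017,.15,210.8)"
```

```text
time_s: 2.85
tool_pos: [0.5001, 0.2467, 0.2393]
tool_rot: [180.0, -0.0, -149.2]
force: [0.3, 1.2, 0.1]
grip_width: 0.087
grasp_force: 0.0
t 2.85 at [0.5001 0.2467 0.2393] rot [ 180.    -0.  -149.2] q [-35.   7.   6.  97.  -1.  76.  93.] grip 0.087 0.0
spin units 0.0
now tx ty tz units [ 3.3  -3.38  1.79]
after spin tx ty tz units [ 3.3  -3.38  1.79]
```

```bash
python3 -m pendant '[{"tx":0.66,"ty":-0.68,"tz":0.2,"spin":0,"claw":0},{"tx":0.66,"ty":-0.68,"tz":0.4,"spin":0,"claw":0},{"tx":0.66,"ty":-0.68,"tz":0.4,"spin":0,"claw":0},{"tx":0.66,"ty":-0.67,"tz":0.4,"spin":0,"claw":0},{"tx":0.66,"ty":-0.67,"tz":0.4,"spin":0,"claw":0},{"tx":0,"ty":0,"tz":0,"spin":0,"claw":0},{"tx":0,"ty":0,"tz":0,"spin":0,"claw":0}]'
python3 - <<'E'
from h import *
from cell import cams
go(.445,.017,.02,210.8)
ci=cams.camera_info('wrist');im=cams.read_camera('wrist')
c,s=np.cos(np.radians(30.8)),np.sin(np.radians(30.8))
m=np.array([(-46,0,39),(60,-14,24),(60,14,24),(-60,-14,24),(-60,51,24),(-32,51,24)])/1000
P=np.c_[.4453+c*m[:,0]-s*m[:,1],.0167+s*m[:,0]+c*m[:,1],m[:,2]]
im=im[:,:,::-1].copy()
for u in proj(ci,P): cv2.circle(im,tuple(int(v) for v in u.round()),4,(0,0,255),1)
print(proj(ci,P).round(0).tolist());cv2.imwrite('pics/w1.png',im)
E
```

```text
time_s: 3.72
tool_pos: [0.4445, 0.019, 0.1497]
tool_rot: [180.0, 0.0, -149.2]
force: [0.8, -0.2, -0.3]
grip_width: 0.087
grasp_force: 0.0
t 3.73 at [0.4445 0.019  0.1497] rot [ 180.     0.  -149.2] q [-23.  -3.  17. 118.   1.  65. 114.] grip 0.087 0.0
spin units 0.0
now tx ty tz units [ 0.01 -0.04  2.59]
after spin tx ty tz units [ 0.01 -0.04  2.59]
[[315.0, 181.0], [299.0, 302.0], [331.0, 302.0], [297.0, 161.0], [381.0, 160.0], [379.0, 197.0]]
```

View pics/w1.png

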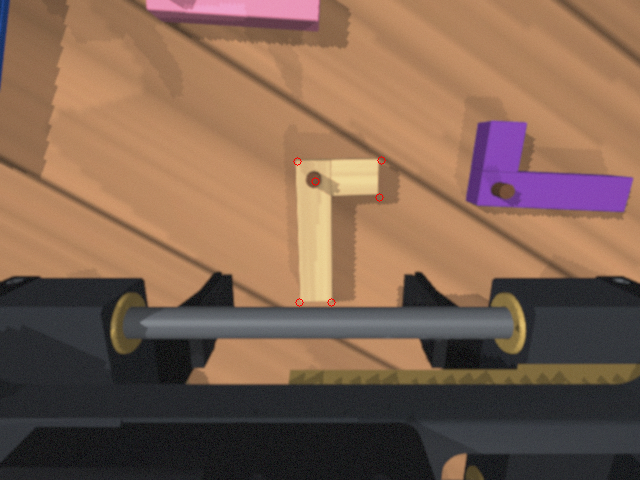

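The wrist view shows the left bracket with its dowel at (314,180). The predicted corners coincide with the real ones within about 2 px. I descend, grip and lift.

```bash
python3 -m pendant '[{"tx":0,"ty":-0.04,"tz":0.6,"spin":0,"claw":0},{"tx":0,"ty":0,"tz":0.6,"spin":0,"claw":0},{"tx":0,"ty":0,"tz":0.6,"spin":0,"claw":0},{"tx":0,"ty":0,"tz":0.5,"spin":0,"claw":0},{"tx":0,"ty":0,"tz":0.28,"spin":0,"claw":0},{"tx":0,"ty":0,"tz":0,"spin":0,"claw":0},{"tx":0,"ty":0,"tz":0,"spin":0,"claw":1},{"tx":0,"ty":0,"tz":0,"spin":0,"claw":1},{"tx":0,"ty":0,"tz":0,"spin":0,"claw":1},{"tx":0,"ty":0,"tz":0,"spin":0,"claw":1}]' 30
python3 -m pendant '[{"tx":0,"ty":0,"tz":0,"spin":0,"claw":1},{"tx":0,"ty":0,"tz":0,"spin":0,"claw":1},{"tx":0,"ty":0,"tz":0,"spin":0,"claw":1}]'
python3 -c "
from h import *
go(.4547,.3396,.13,189.5)"
```

```text
time_s: 5.03
tool_pos: [0.4456, 0.0168, 0.0209]
tool_rot: [-180.0, 0.0, -149.2]
force: [0.5, -0.9, 0.2]
grip_width: 0.0548
grasp_force: 0.0
time_s: 5.4
tool_pos: [0.4454, 0.0168, 0.0206]
tool_rot: [-180.0, 0.0, -149.2]
force: [0.7, 0.6, -0.1]
grip_width: 0.0277
grasp_force: 29.9
t 5.4 at [0.4454 0.0168 0.0206] rot [-180.     0.  -149.2] q [-22.   7.  17. 125.  -3.  48. 118.] grip 0.0277 29.9
spin units 5.33
now tx ty tz units [-3.47  5.45 -2.19]
after spin tx ty tz units [-1.25  6.34 -2.19]
```

```bash
python3 -m pendant '[{"tx":0,"ty":0,"tz":-0.3,"spin":0,"claw":1},{"tx":0,"ty":0,"tz":-0.6,"spin":0,"claw":1},{"tx":0,"ty":0,"tz":-0.6,"spin":0.9,"claw":1},{"tx":0,"ty":0,"tz":-0.5,"spin":0.9,"claw":1},{"tx":0,"ty":0,"tz":-0.2,"spin":0.9,"claw":1},{"tx":0,"ty":0,"tz":0,"spin":0.9,"claw":1},{"tx":0,"ty":0,"tz":0,"spin":0.9,"claw":1},{"tx":0,"ty":0,"tz":0,"spin":0.83,"claw":1}]'
python3 -m pendant '[{"tx":-0.15,"ty":0.6,"tz":0,"spin":0,"claw":1},{"tx":-0.15,"ty":0.8,"tz":0,"spin":0,"claw":1},{"tx":-0.15,"ty":0.8,"tz":0,"spin":0,"claw":1},{"tx":-0.2,"ty":0.8,"tz":0,"spin":0,"claw":1},{"tx":-0.15,"ty":0.8,"tz":0,"spin":0,"claw":1},{"tx":-0.15,"ty":0.8,"tz":0,"spin":0,"claw":1},{"tx":-0.15,"ty":0.8,"tz":0,"spin":0,"claw":1},{"tx":-0.15,"ty":0.7,"tz":0,"spin":0,"claw":1},{"tx":0,"ty":0,"tz":0,"spin":0,"claw":1},{"tx":0,"ty":0,"tz":0,"spin":0,"claw":1}]'
python3 - <<'E'
from h import *
from cell import cams
go(.4564,.3297,.0265,189.5)
im=cams.read_camera('top')[:,:,::-1]
b=im[150:350,50:250]
cv2.imwrite('pics/t2.png',cv2.resize(b,None,fx=3,fy=3,interpolation=cv2.INTER_CUBIC))
E
```

```text
time_s: 6.4
tool_pos: [0.4455, 0.0167, 0.1316]
tool_rot: [180.0, 0.1, -170.6]
force: [0.2, 0.1, -0.8]
grip_width: 0.0276
grasp_force: 29.9
time_s: 7.65
tool_pos: [0.4569, 0.3269, 0.1309]
tool_rot: [-179.9, 0.0, -170.5]
force: [-0.4, -0.4, -0.6]
grip_width: 0.0278
grasp_force: 29.9
t 7.65 at [0.4569 0.3269 0.1309] rot [-179.9    0.  -170.5] q [-40.  12.   2. 104.  -0.  64.  62.] grip 0.0278 29.9
spin units -0.01
now tx ty tz units [0.   0.06 2.09]
after spin tx ty tz units [0.   0.06 2.09]
```

View pics/t2.png

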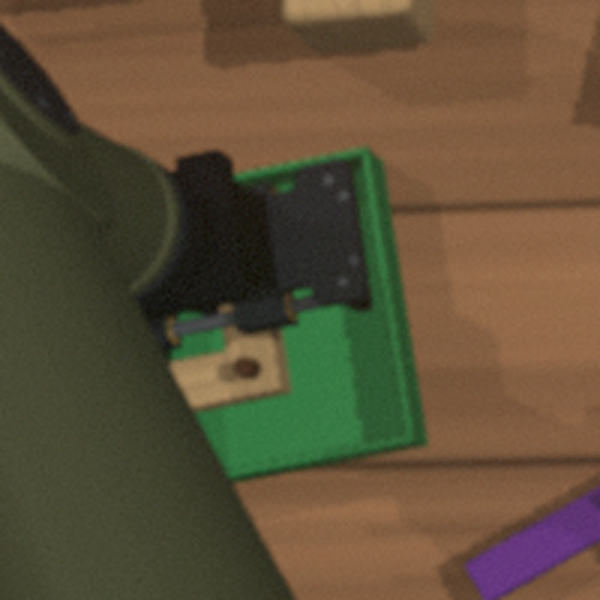

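The top crop shows the bracket held inside the green bin outline and parallel to its walls, with the dowel at crop (245,368). I lower it and release with a part opening.

```bash
python3 -m pendant '[{"tx":0,"ty":0.06,"tz":0.5,"spin":0,"claw":1},{"tx":0,"ty":0,"tz":0.6,"spin":0,"claw":1},{"tx":0,"ty":0,"tz":0.5,"spin":0,"claw":1},{"tx":0,"ty":0,"tz":0.3,"spin":0,"claw":1},{"tx":0,"ty":0,"tz":0.19,"spin":0,"claw":1},{"tx":0,"ty":0,"tz":0,"spin":0,"claw":1},{"tx":0,"ty":0,"tz":0,"spin":0,"claw":1}]'
python3 -m pendant '[{"tx":0,"ty":0,"tz":0,"spin":0,"claw":0.4},{"tx":0,"ty":0,"tz":0,"spin":0,"claw":0.4},{"tx":0,"ty":0,"tz":0,"spin":0,"claw":0.4},{"tx":0,"ty":0,"tz":0,"spin":0,"claw":0.4}]'
python3 -c "
from h import *
go(.643,-.0846,.15,44.8)"
```

```text
time_s: 8.57
tool_pos: [0.4567, 0.3311, 0.0268]
tool_rot: [180.0, 0.1, -170.5]
force: [-0.3, -0.8, -0.2]
grip_width: 0.0282
grasp_force: 30.0
time_s: 9.07
tool_pos: [0.4562, 0.3309, 0.0261]
tool_rot: [180.0, 0.0, -170.5]
force: [-0.2, -0.4, 0.5]
grip_width: 0.0511
grasp_force: 0.0
t 9.07 at [0.4562 0.3309 0.0261] rot [ 180.     0.  -170.5] q [-40.  19.   2. 108.  -1.  52.  61.] grip 0.0511 0.0
spin units 36.17
now tx ty tz units [-2.31 -8.81 -2.48]
after spin tx ty tz units [-3.2   8.53 -2.48]
```

```bash
python3 -m pendant '[{"tx":0,"ty":0,"tz":-0.4,"spin":0,"claw":0.4},{"tx":0,"ty":0,"tz":-0.7,"spin":0,"claw":0.4},{"tx":0,"ty":0,"tz":-0.7,"spin":0,"claw":0.4},{"tx":0,"ty":0,"tz":-0.68,"spin":0,"claw":0.2}]'
python3 -m pendant '[{"tx":-0.23,"ty":-0.88,"tz":0,"spin":0,"claw":0},{"tx":-0.23,"ty":-0.88,"tz":0,"spin":0,"claw":0},{"tx":-0.23,"ty":-0.88,"tz":0,"spin":0,"claw":0},{"tx":-0.23,"ty":-0.88,"tz":0,"spin":0,"claw":0},{"tx":-0.23,"ty":-0.88,"tz":0,"spin":0,"claw":0},{"tx":-0.23,"ty":-0.88,"tz":0,"spin":0,"claw":0},{"tx":-0.23,"ty":-0.88,"tz":0,"spin":0,"claw":0},{"tx":-0.23,"ty":-0.88,"tz":0,"spin":0,"claw":0},{"tx":-0.23,"ty":-0.88,"tz":0,"spin":0,"claw":0},{"tx":-0.23,"ty":-0.88,"tz":0,"spin":0,"claw":0}]'
python3 -m pendant '[{"tx":0,"ty":0,"tz":0,"spin":1,"claw":0},{"tx":0,"ty":0,"tz":0,"spin":1,"claw":0},{"tx":0,"ty":0,"tz":0,"spin":1,"claw":0},{"tx":0,"ty":0,"tz":0,"spin":1,"claw":0},{"tx":0,"ty":0,"tz":0,"spin":1,"claw":0},{"tx":0,"ty":0,"tz":0,"spin":1,"claw":0},{"tx":0,"ty":0,"tz":0,"spin":1,"claw":0},{"tx":0,"ty":0,"tz":0,"spin":1,"claw":0},{"tx":0,"ty":0,"tz":0,"spin":1,"claw":0},{"tx":0,"ty":0,"tz":0,"spin":1,"claw":0}]'
python3 -c "
from h import *
go(.643,-.0846,.15,44.8)"
```

```text
time_s: 9.57
tool_pos: [0.4562, 0.3309, 0.1513]
tool_rot: [180.0, 0.0, -170.5]
force: [-0.0, -0.3, 0.6]
grip_width: 0.057
grasp_force: 0.0
time_s: 10.82
tool_pos: [0.6427, -0.0853, 0.15]
tool_rot: [180.0, 0.0, -170.5]
force: [-0.2, 0.6, -0.6]
grip_width: 0.0873
grasp_force: 0.0
time_s: 12.08
tool_pos: [0.6421, -0.084, 0.1499]
tool_rot: [-180.0, -0.0, 149.4]
force: [0.2, -0.2, -0.7]
grip_width: 0.0869
grasp_force: 0.0
t 12.07 at [ 0.6421 -0.084   0.1499] rot [-180.    -0.   149.4] q [-14.  22.  25.  91. -10.  69.  72.] grip 0.0869 0.0
spin units 26.14
now tx ty tz units [-0.02 -0.   -0.  ]
after spin tx ty tz units [ 0.    0.02 -0.  ]
```

```bash
python3 -m pendant '[{"tx":0,"ty":0,"tz":0,"spin":1,"claw":0},{"tx":0,"ty":0,"tz":0,"spin":1,"claw":0},{"tx":0,"ty":0,"tz":0,"spin":1,"claw":0},{"tx":0,"ty":0,"tz":0,"spin":1,"claw":0},{"tx":0,"ty":0,"tz":0,"spin":1,"claw":0},{"tx":0,"ty":0,"tz":0,"spin":1,"claw":0},{"tx":0,"ty":0,"tz":0,"spin":1,"claw":0},{"tx":0,"ty":0,"tz":0,"spin":1,"claw":0},{"tx":0,"ty":0,"tz":0,"spin":1,"claw":0}]'
python3 -m pendant '[{"tx":0,"ty":0,"tz":0,"spin":1,"claw":0},{"tx":0,"ty":0,"tz":0,"spin":1,"claw":0},{"tx":0,"ty":0,"tz":0,"spin":1,"claw":0},{"tx":0,"ty":0,"tz":0,"spin":1,"claw":0},{"tx":0,"ty":0,"tz":0,"spin":1,"claw":0},{"tx":0,"ty":0,"tz":0,"spin":1,"claw":0},{"tx":0,"ty":0,"tz":0,"spin":1,"claw":0},{"tx":0,"ty":0,"tz":0,"spin":1,"claw":0},{"tx":0,"ty":0,"tz":0,"spin":1,"claw":0}]'
python3 -m pendant '[{"tx":0,"ty":0,"tz":0,"spin":1,"claw":0},{"tx":0,"ty":0,"tz":0,"spin":1,"claw":0},{"tx":0,"ty":0,"tz":0,"spin":1,"claw":0},{"tx":0,"ty":0,"tz":0,"spin":1,"claw":0},{"tx":0,"ty":0,"tz":0,"spin":1,"claw":0},{"tx":0,"ty":0,"tz":0,"spin":1,"claw":0},{"tx":0,"ty":0,"tz":0,"spin":1,"claw":0},{"tx":0,"ty":0,"tz":0,"spin":1,"claw":0},{"tx":0,"ty":0,"tz":0,"spin":0.14,"claw":0},{"tx":0,"ty":0,"tz":0,"spin":0,"claw":0}]'
python3 - <<'E'
from h import *
from cell import cams
go(.643,-.0846,.02,44.8)
ci=cams.camera_info('wrist');im=cams.read_camera('wrist')
c,s=np.cos(np.radians(224.8)),np.sin(np.radians(224.8))
m=np.array([(-46,0,39),(60,14,24),(60,-14,24),(-60,14,24),(-60,-51,24),(-32,-51,24)])/1000
P=np.c_[.643+c*m[:,0]-s*m[:,1],-.0846+s*m[:,0]+c*m[:,1],m[:,2]]
im=im[:,:,::-1].copy()
for u in proj(ci,P): cv2.circle(im,tuple(int(v) for v in u.round()),4,(0,0,255),1)
cv2.imwrite('pics/w2.png',im)
t=cams.read_camera('top')[:,:,::-1];cv2.imwrite('pics/t3.png',t)
E
```

```text
time_s: 13.2
tool_pos: [0.6422, -0.0839, 0.1499]
tool_rot: [-180.0, -0.0, 113.4]
force: [-0.4, -0.1, 0.6]
grip_width: 0.0871
grasp_force: 0.0
time_s: 14.32
tool_pos: [0.6422, -0.0839, 0.1499]
tool_rot: [-180.0, -0.0, 77.4]
force: [-1.0, -0.6, 0.3]
grip_width: 0.087
grasp_force: 0.0
time_s: 15.58
tool_pos: [0.6422, -0.084, 0.15]
tool_rot: [-180.0, -0.0, 45.0]
force: [0.8, 0.0, 0.0]
grip_width: 0.0872
grasp_force: 0.0
t 15.57 at [ 0.6422 -0.084   0.15  ] rot [-180.   -0.   45.] q [-28.  26.  43.  91. -19.  70. -26.] grip 0.0872 0.0
spin units 0.05
now tx ty tz units [0.   0.02 2.6 ]
after spin tx ty tz units [0.   0.02 2.6 ]
```

View pics/w2.png

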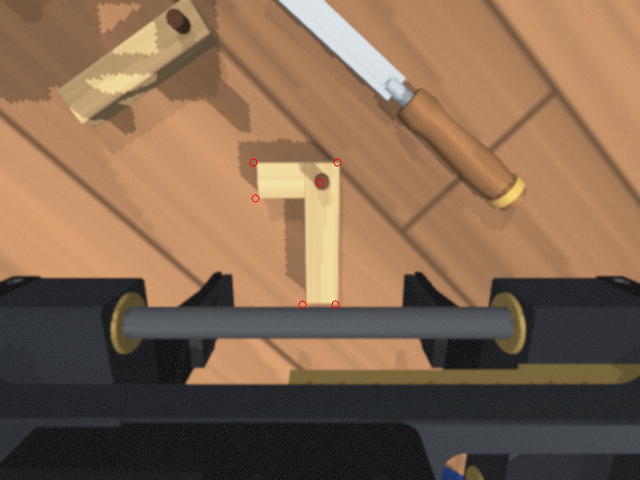

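View pics/t3.png

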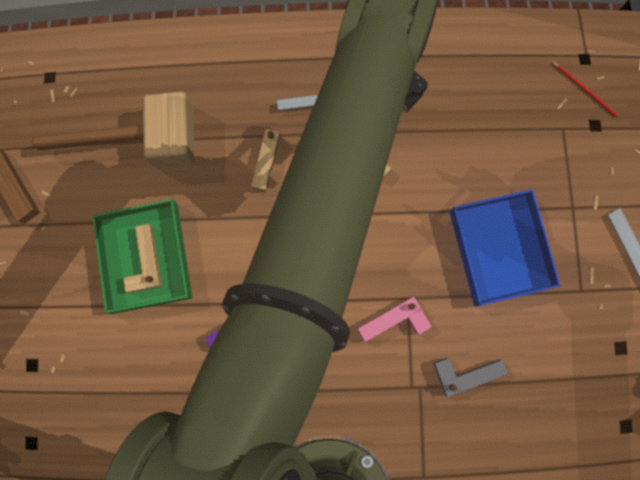

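Wrist view: the right bracket has its dowel at (322,181) and sits about 2 px right of the prediction. The chisel handle is clear of the fingers. Top view: the left bracket lies flat in the green bin, dowel at (148,279). I pick up the right bracket.

```bash
python3 -m pendant '[{"tx":0,"ty":0.05,"tz":0.6,"spin":0.05,"claw":0},{"tx":0,"ty":0,"tz":0.6,"spin":0,"claw":0},{"tx":0,"ty":0,"tz":0.6,"spin":0,"claw":0},{"tx":0,"ty":0,"tz":0.5,"spin":0,"claw":0},{"tx":0,"ty":0,"tz":0.29,"spin":0,"claw":0},{"tx":0,"ty":0,"tz":0,"spin":0,"claw":0},{"tx":0,"ty":0,"tz":0,"spin":0,"claw":1},{"tx":0,"ty":0,"tz":0,"spin":0,"claw":1},{"tx":0,"ty":0,"tz":0,"spin":0,"claw":1},{"tx":0,"ty":0,"tz":0,"spin":0,"claw":1}]' 30
python3 -m pendant '[{"tx":0,"ty":0,"tz":0,"spin":0,"claw":1},{"tx":0,"ty":0,"tz":0,"spin":0,"claw":1},{"tx":0,"ty":0,"tz":0,"spin":0,"claw":1}]'
python3 - <<'E'
from h import *
from cell import cams
a=np.radians(10.5)
# bracket yaw in bin 190.5, foot (its -y) points to bin +y: shift arm -10 mm in bin y
go(.4495+.01*np.sin(a),-.3409-.01*np.cos(a),.13,10.5)
# check blue bin by its floor/wall rim colour
ci=cams.camera_info('top');im=cv2.imread('pics/t3.png').astype(int)
m=((im[:,:,0]>im[:,:,2]+50)&(im[:,:,0]>im[:,:,1]+30)).astype(np.uint8)
c=max(cv2.findContours(m,0,1)[0],key=cv2.contourArea);r=cv2.minAreaRect(c);print(r)
print(plane(ci,cv2.boxPoints(r),.03).round(3).tolist())
im=cv2.imread('pics/t3.png')[175:320,435:575];cv2.imwrite('pics/b.png',cv2.resize(im,None,fx=4,fy=4,interpolation=cv2.INTER_CUBIC))
E
```

```text
time_s: 16.92
tool_pos: [0.6442, -0.0858, 0.0209]
tool_rot: [180.0, -0.0, 44.7]
force: [0.5, -0.0, 0.2]
grip_width: 0.0549
grasp_force: 0.0
time_s: 17.3
tool_pos: [0.644, -0.0859, 0.0206]
tool_rot: [180.0, -0.0, 44.7]
force: [-0.8, 0.8, 0.3]
grip_width: 0.0278
grasp_force: 30.0
t 17.3 at [ 0.644  -0.0859  0.0206] rot [180.   -0.   44.7] q [-25.  34.  39.  97. -25.  58. -22.] grip 0.0278 30.0
spin units 8.56
now tx ty tz units [-6.47  1.05 -2.19]
after spin tx ty tz units [-4.75  4.51 -2.19]
((506.3529968261719, 246.4117431640625), (101.86495971679688, 84.40239715576172), 75.96376037597656)
[[0.53, -0.249, 0.03], [0.565, -0.412, 0.03], [0.374, -0.441, 0.03], [0.343, -0.282, 0.03]]
```

View pics/b.png

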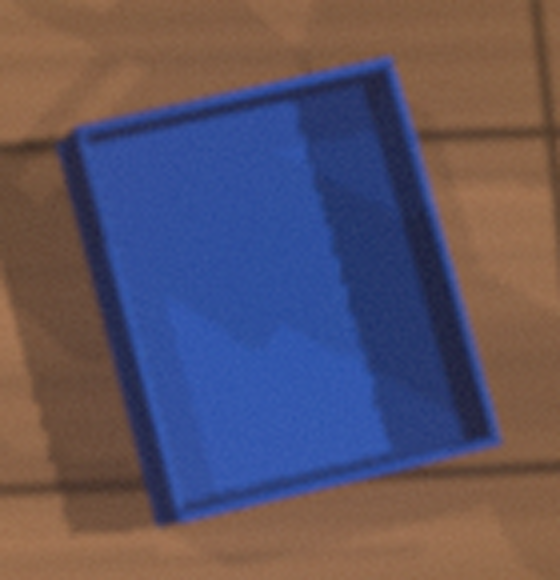

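The blue bin crop shows the upper rim corners near (78,130), (390,60), (500,440) and (178,518). I refit the bin pose from these.

```bash
python3 - <<'E'
from h import *
from cell import cams
ci=cams.camera_info('top')
w=plane(ci,np.array([(78,130),(390,60),(500,440),(178,518)])/4+[434.6,174.6],.04)[:,:2]
print(w.round(4).tolist(),[np.linalg.norm(w[i]-w[i-1]).round(3) for i in range(4)])
ctr=w.mean(0);e=w[0]-w[3]+w[1]-w[2];a=np.arctan2(e[1],e[0]);print(ctr,np.degrees(a))
go(ctr[0]+.01*np.sin(a),ctr[1]-.01*np.cos(a),.13,np.degrees(a))
E
```

```text
[[0.5276, -0.2485], [0.5572, -0.4019], [0.3751, -0.4372], [0.3459, -0.2818]] [np.float64(0.185), np.float64(0.156), np.float64(0.185), np.float64(0.158)]
[ 0.45145151 -0.34235898] 10.682488638200995
t 17.3 at [ 0.644  -0.0859  0.0206] rot [180.   -0.   44.7] q [-25.  34.  39.  97. -25.  58. -22.] grip 0.0278 30.0
spin units 8.51
now tx ty tz units [-6.46  1.1  -2.19]
after spin tx ty tz units [-4.73  4.53 -2.19]
```

```bash
python3 -m pendant '[{"tx":0,"ty":0,"tz":-0.3,"spin":0,"claw":1},{"tx":0,"ty":0,"tz":-0.6,"spin":0,"claw":1},{"tx":0,"ty":0,"tz":-0.6,"spin":1,"claw":1},{"tx":0,"ty":0,"tz":-0.5,"spin":1,"claw":1},{"tx":0,"ty":0,"tz":-0.2,"spin":1,"claw":1},{"tx":0,"ty":0,"tz":0,"spin":1,"claw":1},{"tx":0,"ty":0,"tz":0,"spin":1,"claw":1},{"tx":0,"ty":0,"tz":0,"spin":1,"claw":1},{"tx":0,"ty":0,"tz":0,"spin":1,"claw":1},{"tx":0,"ty":0,"tz":0,"spin":1,"claw":1}]'
python3 -m pendant '[{"tx":-0.4,"ty":0.4,"tz":0,"spin":0.5,"claw":1},{"tx":-0.6,"ty":0.6,"tz":0,"spin":0,"claw":1},{"tx":-0.6,"ty":0.6,"tz":0,"spin":0,"claw":1},{"tx":-0.7,"ty":0.6,"tz":0,"spin":0,"claw":1},{"tx":-0.7,"ty":0.6,"tz":0,"spin":0,"claw":1},{"tx":-0.7,"ty":0.6,"tz":0,"spin":0,"claw":1},{"tx":-0.6,"ty":0.6,"tz":0,"spin":0,"claw":1},{"tx":-0.43,"ty":0.53,"tz":0,"spin":0,"claw":1},{"tx":0,"ty":0,"tz":0,"spin":0,"claw":1},{"tx":0,"ty":0,"tz":0,"spin":0,"claw":1}]'
python3 - <<'E'
from h import *
from cell import cams
go(.4533,-.3522,.0265,10.7)
im=cams.read_camera('top')[:,:,::-1][150:350,400:600]
cv2.imwrite('pics/t4.png',cv2.resize(im,None,fx=3,fy=3,interpolation=cv2.INTER_CUBIC))
E
```

```text
time_s: 18.55
tool_pos: [0.6441, -0.086, 0.1315]
tool_rot: [-180.0, -0.0, 12.6]
force: [-0.5, 0.3, -0.6]
grip_width: 0.0278
grasp_force: 30.0
time_s: 19.8
tool_pos: [0.4543, -0.3529, 0.1308]
tool_rot: [-180.0, -0.0, 10.7]
force: [0.1, 0.0, -1.6]
grip_width: 0.0281
grasp_force: 30.0
t 19.8 at [ 0.4543 -0.3529  0.1308] rot [-180.    -0.    10.7] q [-12.  21.  57. 103. -19.  66. -28.] grip 0.0281 30.0
spin units -0.0
now tx ty tz units [-0.02 -0.02  2.09]
after spin tx ty tz units [-0.02 -0.02  2.09]
```

View pics/t4.png

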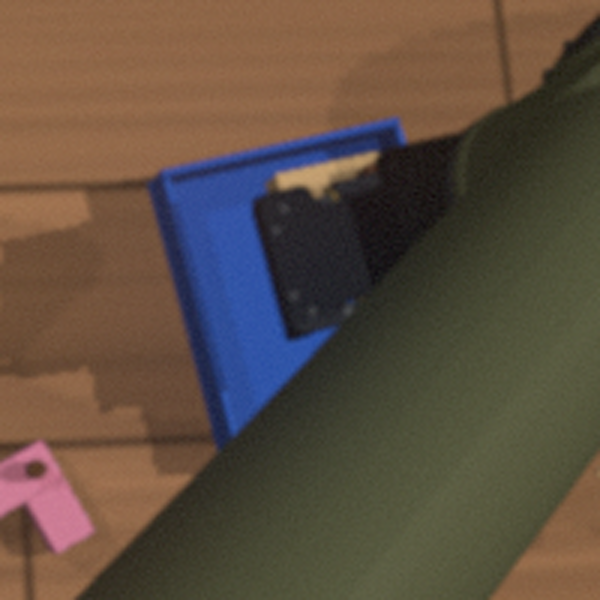

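The right bracket is over the blue bin, its foot edge at crop (275–380, 155–190) parallel to the far wall. I lower, release, then back off upward.

```bash
python3 -m pendant '[{"tx":-0.02,"ty":-0.02,"tz":0.5,"spin":0,"claw":1},{"tx":0,"ty":0,"tz":0.6,"spin":0,"claw":1},{"tx":0,"ty":0,"tz":0.5,"spin":0,"claw":1},{"tx":0,"ty":0,"tz":0.3,"spin":0,"claw":1},{"tx":0,"ty":0,"tz":0.19,"spin":0,"claw":1},{"tx":0,"ty":0,"tz":0,"spin":0,"claw":1},{"tx":0,"ty":0,"tz":0,"spin":0,"claw":1}]'
python3 -m pendant '[{"tx":0,"ty":0,"tz":0,"spin":0,"claw":0.4},{"tx":0,"ty":0,"tz":0,"spin":0,"claw":0.4},{"tx":0,"ty":0,"tz":0,"spin":0,"claw":0.4},{"tx":0,"ty":0,"tz":0,"spin":0,"claw":0.4},{"tx":0,"ty":0,"tz":-0.4,"spin":0,"claw":0.4},{"tx":0,"ty":0,"tz":-0.7,"spin":0,"claw":0.4},{"tx":0,"ty":0,"tz":-0.7,"spin":0,"claw":0.4},{"tx":0,"ty":0,"tz":-0.7,"spin":0,"claw":0.4}]'
python3 -m pendant '[{"tx":0.8,"ty":-0.8,"tz":-0.2,"spin":0,"claw":0.4},{"tx":0.8,"ty":-0.8,"tz":-0.2,"spin":0,"claw":0.4},{"tx":0.8,"ty":-0.8,"tz":-0.2,"spin":0,"claw":0.4},{"tx":0.8,"ty":-0.8,"tz":-0.2,"spin":0,"claw":0.4},{"tx":0.8,"ty":-0.8,"tz":0,"spin":0,"claw":0.4},{"tx":0.5,"ty":-0.8,"tz":0,"spin":0,"claw":0.4},{"tx":0,"ty":0,"tz":0,"spin":0,"claw":0.4},{"tx":0,"ty":0,"tz":0,"spin":0,"claw":0.4}]'
python3 - <<'E'
from h import *
from cell import cams
cv2.imwrite('pics/t5.png',cams.read_camera('top')[:,:,::-1])
E
```

```text
time_s: 20.72
tool_pos: [0.4539, -0.3525, 0.0266]
tool_rot: [180.0, -0.1, 10.7]
force: [-0.9, -0.4, -0.2]
grip_width: 0.0279
grasp_force: 30.0
time_s: 21.72
tool_pos: [0.4535, -0.3526, 0.1535]
tool_rot: [180.0, -0.1, 10.7]
force: [0.4, -0.1, -0.4]
grip_width: 0.0522
grasp_force: 0.0
time_s: 22.72
tool_pos: [0.6297, -0.0754, 0.1921]
tool_rot: [179.9, -0.0, 10.7]
force: [-0.3, -0.5, -0.2]
grip_width: 0.0519
grasp_force: 0.0
```

View pics/t5.png

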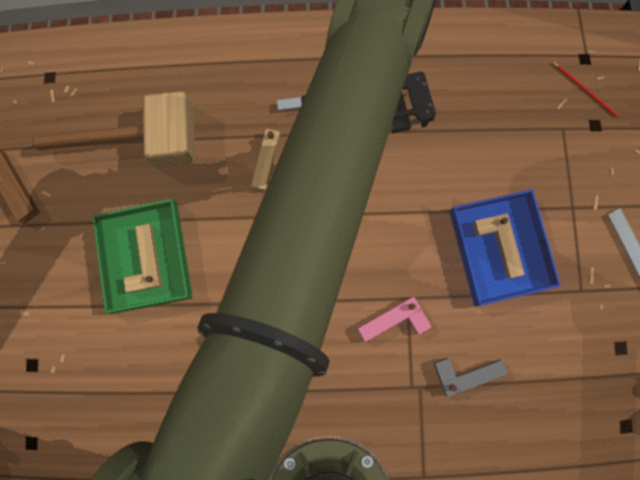

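The final view shows the left bracket flat in green (dowel 148,279) and the right bracket flat in blue (dowel 503,220), both dowel up. The blank, mallet and the pink and grey look-alikes haven't moved, nor has the visible part of the chisel. The gripper is clear, so I'm handing in.

```bash
python3 -c "
from cell import env
print(env.sign_off())"
```

```text
the job is handed in; nothing more can be done
None
```

I laid the left-hand bracket in the green bin and then the right-hand one in the blue bin, both flat with dowel up, and handed the job in at about 23 s; the final picture shows the straight blank and mallet unmoved, but the arm hid most of the chisel and all of the purple look-alike.

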